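Sweep the draughts counters into the games tray

ROBOT

A 7-joint arm with a two-finger parallel gripper is mounted at the origin on the work surface. World frame = base frame: x ahead of the robot, y to its left, z up, the work surface at z = 0. Lengths are in m, angles in rad, forces in N, time in s.
With the tool pointing down it reaches from about 0.425 to 0.875 m from the base axis. Payload 9.9 kg.
Tool frame: the origin (TCP) lies where the fingers leave the gripper's body, on its centre line; the fingertips stand 73 mm ahead of it and the grasp point (between the pads) lies 54 mm ahead of it (bot.pinch_z is the distance from the TCP to the grasp point, in m); z points along the fingers, y is the line along which they close (so a half turn about z gives the same grasp; the last joint's range is limited). The gripper opens to 85 mm and grips with 20 to 120 N. Pads are 22 mm wide; open, the fingers measure 114 mm over their backs; the gripper's body (76 mm by 85 mm) begins 54 mm behind the grasp point. The pads swing forward as they close: fully open they stand 13 mm farther back than shut.
Start: joints at [-1.204, 0.576, 0.025, 1.437, -0.015, 1.129, -0.057], TCP at [0.294, 0.608, 0.304] pointing down, gripper open.
Joint ranges: [-2.76, 2.76], [-0.34, 2.15], [-1.52, 1.57], [0.19, 2.46], [-1.09, 4.23], [0.17, 1.99], [-2.82, 2.82]. Speed limits (rad/s): [2.22, 2.22, 3.01, 3.01, 3.14, 3.14, 3.14].

INTERFACE

Orientations are given as a rotation vector (axis times angle).
In Python, from plant import bot gives the robot as it stands.
- The arm moves only by the shell command python3 -m crank 'ROWS'. ROWS is text: rows parted by semicolons, each of 5 numbers parted by spaces: the shift along the tool's x, y, z each as a share of 0.3 m, from -1 to 1, then the turn about the tool's z as a share of 60 degrees, from -1 to 1, then the finger opening in mm, from 0 to 85.4. A call has 1 to 20 rows; each row is the pose to reach, as a shift and turn from the pose commanded when the call began, along the tool's axes at that moment; what a row does not reach only later rows make up. A row lasts 1/12 s, in which the tool goes at most 41.7 mm and 7.16 degrees, less where a joint would pass 70% of its speed; a pose out of reach is approached as far as the arm can. A call with a number of a shift or a turn outside -1 to 1 is refused whole. A call with a gripper value outside its range is refused whole. The fingers move at their own pace and stop on an object; the grip force is fixed at half the most. Time passes only in rows, so rows that repeat a pose let the fingers close. It gives the time, the measured TCP pose, the force, the opening and the grip force at its end, in the units of the state.
- bot.sense(): the state, without advancing time (a new reading comes with each control period).
- bot.snapshot(name): name is "scene" or "top" or "wrist"; returns (picture, depth): 480x640x3 uint8, red, green, blue; 480x640 float32, m along the optical axis (not along the pixel's ray), 0 where there is no reading.
- bot.camera_params(name): a dict with "vertical_fov" (degrees; the focal length in pixels is half the picture's height over the tangent of half this angle, whatever the lens; pixels are square), "cx", "cy" (the principal point, pixels), "rvec" (rotation vector, rad) and "tvec" (3), from world to camera coordinates, as OpenCV has them. Camera axes: x right, y down, z forward; pixel columns grow to the right and rows downward; lengths in m; the calibration is good to about 2 mm. The wrist camera is an equidistant fisheye: a pixel r from the principal point sees the ray r / f radians off the axis. A picture is of the moment at which its call begins: read the wrist's pose just before it. camera_params takes no time and is no camera call; for the wrist camera it gives the pose at the moment of the call.
- bot.hand_in(): hands the job in; it is judged then, once.
The state is a dict: "clock": time; "joint_pos": joint angles; "qd": joint speeds; "effort": joint torques, N m; "ee_pos": TCP position; "eef_rot": TCP orientation; "force": force on the tool from outside, world axes, zero at the start; "torque": the same for the moment, N m; "opening": opening from 0.0 (shut) to 1.0 (fully open); "grip_force": force on a finger pad.
Only numpy, scipy, OpenCV 4.12 (cv2) and the standard library are available. Lean on these libraries where they do the work, as an engineer would, in place of code of your own. Each camera call takes 0.05 s, during which the arm holds its last target. There are 200 camera calls.

TASK

The game is over and the table is to be laid: with the fingertips, sweep the three draughts counters along the table top and through the open front of the games tray, until each lies flat and wholly inside it. Only slide them, flat on the table: do not pick up, carry or tip them, and leave the crockery, the coaster and everything else standing where they are.

Things in the scene. Friction and masses are not known exactly. Their poses are not given: they have to be found in the camera images.
- counter_a: a round flat draughts counter of dark wood, 40 mm across and 14 mm thick, about 20 g, lying flat and loose on the table; one of three alike. Its origin is its centre, 7 mm above what it lies on
- counter_b: a round flat draughts counter of dark wood, 40 mm across and 14 mm thick, about 20 g, lying flat and loose on the table; one of three alike. Its origin is its centre, 7 mm above what it lies on
- counter_c: a round flat draughts counter of dark wood, 40 mm across and 14 mm thick, about 20 g, lying flat and loose on the table; one of three alike. Its origin is its centre, 7 mm above what it lies on
- tray: low wooden tray, fixed, 150 mm deep (x) by 210 wide (y). Walls 6 mm thick, 25 high on the back (+x) and both sides. The front (x = -75 mm) is open, 198 mm wide, facing the counters; there a 20 mm long ramp rises from the table to the 3 mm floor, which runs from x = -55 to the back wall's inside at +69. Origin: on the table, centre of the outline
- salt_pot: a turned dark wood salt pot, 42 mm across, 60 mm high; loose, to be left alone. Origin: centre of its underside
- egg_cup: a white china egg cup, 46 mm across, 56 mm high; loose, to be left alone. Origin: centre of its underside
- coaster: a flat round dark wood coaster, 94 mm across, 7 mm thick (much wider than a counter; not a counter); loose, to be left alone. Origin: centre of its underside
- mug: a pale grey-green mug with a handle at its +y, 80 mm across, 82 mm high; loose, to be left alone. Origin: centre of its underside
- tumbler: an amber drinking glass, 72 mm across, 110 mm high; loose, to be left alone. Origin: centre of its underside
- bowl: a blue-grey bowl, 150 mm across, 65 mm high; loose, to be left alone. Origin: centre of its underside
Mind the look-alikes: they are no part of the job. Leave any orange or white look-alike of the counter_c alone.

How it is judged:
At the end, for the whole second after the job is handed in: All three counters lie still and flat (within 0.15 rad) on the tray's floor, not on one another, each wholly behind the line of the open front (centre at least 20 mm inside it); every other loose thing is within 15 mm of where it started (x of counter_a in the frame of tray between -0.055 and 0.07 m and y of counter_a in the frame of tray between -0.1 and 0.1 m and height (world z) of each of counter_a, counter_b, counter_c below 0.014 m and angle between each of counter_a, counter_b, counter_c's own z axis and vertical below 0.15 rad and linear speed of each of counter_a, counter_b, counter_c below 0.02 m/s and x of counter_b in the frame of tray between -0.055 and 0.07 m and y of counter_b in the frame of tray between -0.1 and 0.1 m and x of counter_c in the frame of tray between -0.055 and 0.07 m and y of counter_c in the frame of tray between -0.1 and 0.1 m and distance of each of salt_pot, egg_cup, coaster, mug, tumbler, bowl from where it was at the start of the episode below 0.015 m); the robot touches nothing.
It fails at once if a counter was lifted, carried or tipped up (its centre rose above 20 mm over the table) (height (world z) of any of counter_a, counter_b, counter_c above 0.02 m).
It fails at once if a bystander was pushed more than 15 mm (distance of any of salt_pot, egg_cup, coaster, mug, tumbler, bowl from where it was at the start of the episode above 0.015 m).
It also fails if it takes over 72 s, if anything falls off the work surface, if the arm or the gripper's body presses on something with over 40 N, if the wrist force passes 120 N, or if a joint passes its speed limit or range.

## Working session

There is one attempt and no reset: what is moved stays moved. The work goes in short steps, Python scripts to look and compute and a shell command to move; the robot and the scene stay as the last step left them, time stands still between calls to the robot, and variables do not carry over. Pictures are saved under pics/ and viewed, at most 10 in all, crops included, and the job is handed in when it is done.

```bash
mkdir -p pics; cat > h.py <<'E'
import numpy as np,cv2
from plant import bot
def cam(n):
    p=bot.camera_params(n);R=cv2.Rodrigues(np.array(p['rvec'],float))[0];t=np.array(p['tvec'],float)
    f=240/np.tan(np.radians(p['vertical_fov'])/2);return f,p['cx'],p['cy'],R,t
def ray(c,u,v,z):
    f,cx,cy,R,t=c;d=R.T@np.array([(u-cx)/f,(v-cy)/f,1.]);o=-R.T@t;return o+d*(z-o[2])/d[2]
def save(n,f):
    a,d=bot.snapshot(n);cv2.imwrite('pics/'+f,a[:,:,::-1]);return a,d
def cloud(n,d):
    f,cx,cy,R,t=cam(n);v,u=np.mgrid[:480,:640]
    P=np.stack([(u-cx)/f*d,(v-cy)/f*d,d],-1);return (P-t)@R
E
python3 - <<'E'
from h import *
s=bot.sense();print({k:np.round(s[k],3) for k in s})
for n in('top','scene'):
    a,d=save(n,n+'1.png');np.save(n+'.npy',d);print(n,bot.camera_params(n), -cam(n)[3].T@cam(n)[4])
E
```

```text
{'clock': np.float64(0.0), 'joint_pos': array([-1.204,  0.577,  0.025,  1.438, -0.015,  1.129, -0.057]), 'qd': array([-0.001, -0.   ,  0.   , -0.002, -0.   , -0.   , -0.003]), 'effort': array([-0.0000e+00, -7.6579e+01,  2.2500e+00, -2.8599e+01,  1.5000e-02,
        1.3000e-02, -0.0000e+00]), 'ee_pos': array([0.294, 0.607, 0.303]), 'eef_rot': array([-7.020e-01, -3.062e+00,  3.000e-03]), 'force': array([ 0.036, -0.416, -0.603]), 'torque': array([-0.011, -0.037,  0.027]), 'grip_force': np.float64(0.0), 'opening': np.float64(1.004)}
top {'vertical_fov': 54.89928087684257, 'cx': 309.7999224066932, 'cy': 238.38963679360972, 'rvec': array([ 2.19085615, -2.17008246,  0.08118668]), 'tvec': array([-0.04229791,  0.57702031,  0.90037296])} [ 0.50605786 -0.0398872   0.9421929 ]
scene {'vertical_fov': 54.20245101538409, 'cx': 315.7752925300491, 'cy': 236.67579040385675, 'rvec': array([ 2.17989517,  1.46861231, -0.42395624]), 'tvec': array([-0.17211033, -0.47838957,  1.15593117])} [ 1.01610782 -0.23515722  0.71195604]
```

View pics/top1.png

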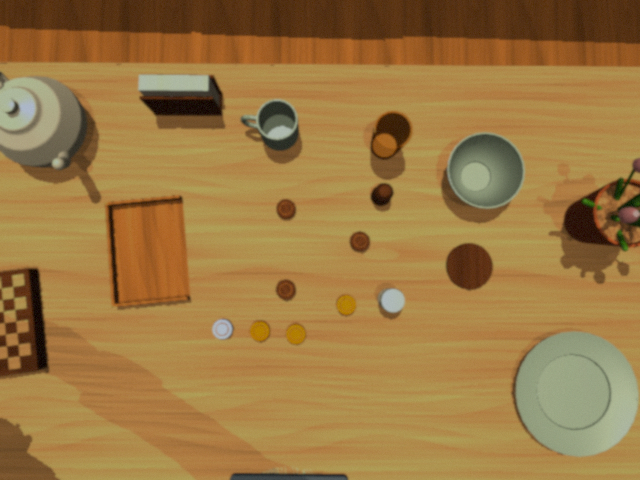

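View pics/scene1.png

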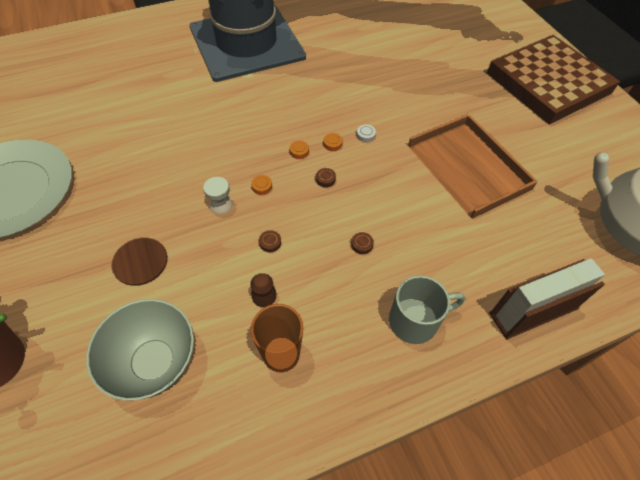

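The top view shows the dark counters at about (286,209), (360,241) and (286,290). The tray spans (108..189, 197..306) with its open front to the right (world −y). The salt pot is at (382,194), egg cup (392,300), coaster (469,266), mug (277,125), with orange/white decoys along the bottom. The scene view shows the same layout.

```bash
python3 - <<'E'
from h import *
a=cv2.imread('pics/top1.png');c=cam('top')
hsv=cv2.cvtColor(a,cv2.COLOR_BGR2HSV)
m=(hsv[...,2]<125).astype(np.uint8)
m[:150]=0
n,l,st,ce=cv2.connectedComponentsWithStats(m)
for i in range(1,n):
    if 80<st[i,4]<6000: print(st[i],np.round(ce[i],1),np.round(ray(c,*ce[i],.014)[:2],4))
print('others')
for nm,u,v,z in[('or1',260,331,.014),('or2',296,334,.014),('or3',346,305,.014),('wh',222,329,.014),('egg',392,301,.056),('salt',384,190,.06),('mugtop',277,121,.08),('tumb',385,145,.0),('coaster',469,266,.007),('tray fl',183,197,.025),('bl',109,203,.025),('br',115,306,.025),('fr',189,300,.025)]:
    print(nm,np.round(ray(c,u,v,z)[:2],3))
R=cv2.Rodrigues(np.array(bot.sense()['eef_rot']))[0];print(R.round(3))
cv2.imwrite('pics/crop.png',cv2.resize(a[160:360,90:420],None,fx=2.4,fy=2.4,interpolation=cv2.INTER_CUBIC))
E
```

```text
[   0  150  100   53 2164] [ 56.3 165.3] [0.7229 0.4826]
[266 150  34  13 320] [282.4 154.8] [0.7489 0.021 ]
[371 150  33  29 680] [387.2 164.2] [ 0.7314 -0.1932]
[ 449  150   74   57 1809] [493.  172.4] [ 0.7163 -0.4084]
[605 160  35  41 507] [622.9 183.3] [ 0.6962 -0.6713]
[442 169  66  54 960] [466.2 204. ] [ 0.651  -0.3527]
[371 183  23  27 460] [381.7 195.9] [ 0.6659 -0.1819]
[ 559  187   81   96 4087] [595.7 234. ] [ 0.5924 -0.6122]
[107 196  76 108 881] [127.3 232.6] [0.5863 0.3317]
[277 200  19  20 287] [286.  209.5] [0.6362 0.0119]
[350 232  20  21 310] [359.5 241.9] [ 0.5719 -0.1369]
[ 446  243   46   47 1679] [468.6 266. ] [ 0.5256 -0.3556]
[618 263  10  12  92] [623.  268.2] [ 0.524  -0.6641]
[   0  268   49  110 2988] [ 26.9 325.6] [0.3987 0.5243]
[276 280  20  21 297] [285.6 289.7] [0.4748 0.0106]
[379 295  20  24 123] [386.4 310.6] [ 0.4353 -0.1906]
[  3 299  12  12 116] [  8.5 304.4] [0.4402 0.5635]
[  5 322  12  12 122] [ 10.7 327.5] [0.3948 0.5563]
[512 346  23  85 257] [518.8 388.9] [ 0.2856 -0.4499]
[   0  419   55   61 1890] [ 18.7 456. ] [0.1477 0.526 ]
[230 473 118   7 772] [286.9 476.2] [0.1154 0.0032]
others
or1 [0.393 0.06 ]
or2 [ 0.388 -0.011]
or3 [ 0.446 -0.11 ]
wh [0.396 0.136]
egg [ 0.457 -0.194]
salt [ 0.669 -0.179]
mugtop [0.797 0.028]
tumb [ 0.775 -0.191]
coaster [ 0.526 -0.359]
tray fl [0.658 0.218]
bl [0.645 0.367]
br [0.44  0.346]
fr [0.453 0.2  ]
[[-0.9    0.436 -0.001]
 [ 0.436  0.9   -0.001]
 [-0.    -0.001 -1.   ]]
```

View pics/crop.png

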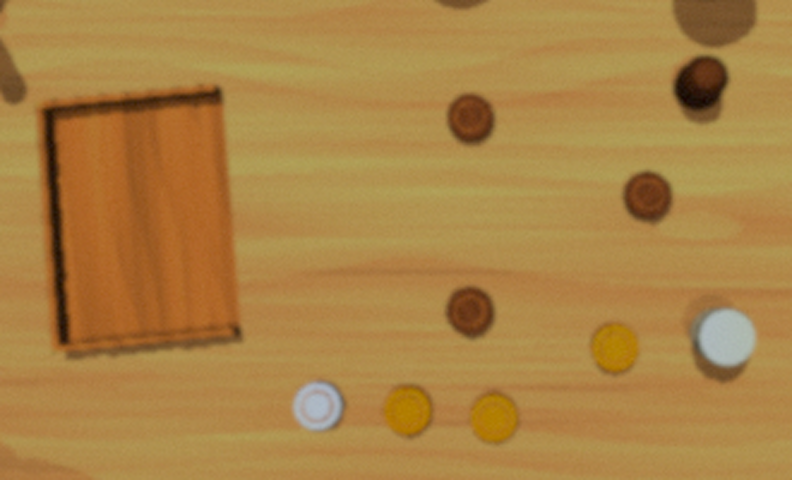

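Pushing plan: fingers 20 mm apart cradle the counter, tool x points along the tray axis (heading about 95°), and each counter gets its own lane. First I move over and turn.

```bash
cat > go.py <<'E'
import sys
from h import *
# shift from the current pose to targets "x,y,z", as shares of 0.3 m in tool axes
s=bot.sense();R=cv2.Rodrigues(np.array(s['eef_rot']))[0];p=np.array(s['ee_pos'])
print('t',s['clock'],'p',p.round(4),'head',np.degrees(np.arctan2(R[1,0],R[0,0])).round(1),'F',np.round(s['force'],1),'j',np.round(s['joint_pos'],2))
for a in sys.argv[1:]:
    print(a,(R.T@(np.array(eval(a))-p)/.3).round(3))
E
python3 -m crank '-.985 -.71 0 .98 20;-.985 -.71 0 .98 20;-.985 -.71 0 .98 20;-.985 -.71 0 .98 20;-.985 -.71 0 .98 20;-.985 -.71 0 .98 20;-.985 -.71 0 .98 20;-.985 -.71 0 .98 20;-.985 -.71 0 .98 20;-.985 -.71 0 .98 20;-.985 -.71 0 .98 20;-.985 -.71 0 .98 20;-.985 -.71 0 .98 20;-.985 -.71 0 .98 20'
python3 go.py .640,-.033,.20 .640,-.033,.082
```

```text
clock: 1.27
ee_pos: [0.4665, 0.2885, 0.3037]
eef_rot: [-2.111, -2.326, 0.0]
force: [-0.1, 0.1, -0.2]
opening: 0.23
grip_force: 0.0
t 1.2667 p [0.4665 0.2885 0.3037] head 95.5 F [-0.1  0.1 -0.2] j [-0.87  0.4   0.33  1.78 -0.16  0.98 -0.38]
.640,-.033,.20 [-1.123  0.473  0.345]
.640,-.033,.082 [-1.123  0.473  0.738]
```

```bash
python3 -m crank '-1 .473 .3 0 20;-1 .473 .3 0 20;-1 .473 .3 0 20;-1 .473 .3 0 20;-1 .473 .3 0 20;-1 .473 .3 0 20;-1 .473 .3 0 20;-1 .473 .3 0 20;-1 .473 .3 0 20;-1 .473 .3 0 20;-1 .473 .3 0 20;-1 .473 .3 0 20'
python3 go.py .640,-.036,.20 .640,-.036,.082
python3 - <<'E'
from h import *
a,d=save('wrist','w1.png')
E
```

```text
clock: 2.27
ee_pos: [0.6363, 0.004, 0.2139]
eef_rot: [-2.111, -2.325, -0.001]
force: [-0.0, 0.4, -0.4]
opening: 0.238
grip_force: 0.0
t 2.2667 p [0.6363 0.004  0.2139] head 95.5 F [-0.   0.4 -0.4] j [-0.26  0.62  0.3   1.66 -0.22  0.89  0.22]
.640,-.036,.20 [-0.134 -0.001  0.046]
.640,-.036,.082 [-0.134 -0.     0.439]
```

View pics/w1.png

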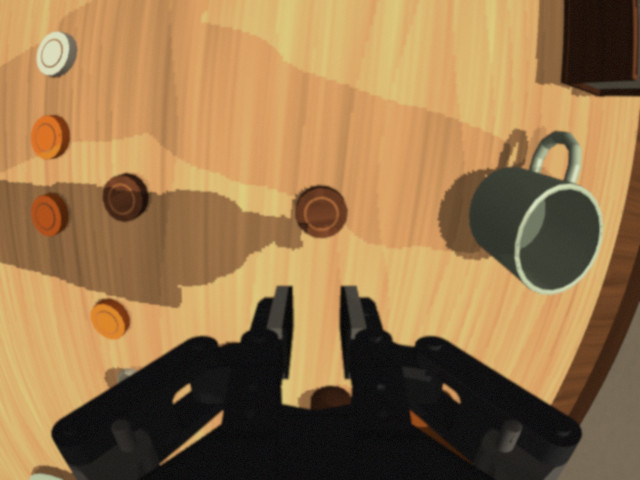

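The wrist view shows counter A at (320,211), centred between the fingers (at 283 and 350). I'll back off, descend and check the height.

```bash
python3 -m crank '-.134 0 0 0 20;-.134 0 .1 0 20;-.134 0 .2 0 20;-.134 0 .3 0 20;-.134 0 .38 0 20;-.134 0 .42 0 20;-.134 0 .439 0 20;-.134 0 .439 0 20;-.134 0 .439 0 20'
python3 go.py .613,.26,.082
```

```text
clock: 3.07
ee_pos: [0.641, -0.0379, 0.0834]
eef_rot: [2.113, 2.323, 0.002]
force: [0.6, 0.9, 0.9]
opening: 0.237
grip_force: 0.0
t 3.0667 p [ 0.641  -0.0379  0.0834] head 95.4 F [0.6 0.9 0.9] j [-0.15  0.79  0.23  1.75 -0.28  0.64  0.33]
.613,.26,.082 [0.997 0.001 0.005]
```

```bash
python3 -m crank '0 0 .01 0 20;0 0 .017 0 20;.02 0 .017 0 20;.04 0 .017 0 20;.06 0 .017 0 20;.08 0 .017 0 20;.10 0 .017 0 20;.12 0 .017 0 20;.15 0 .017 0 20;.18 0 .017 0 20;.21 0 .017 0 20;.24 0 .017 0 20;.27 0 .017 0 20'
python3 go.py .613,.26,.079
python3 - <<'E'
from h import *
a,d=save('wrist','w2.png')
E
```

```text
clock: 4.15
ee_pos: [0.6327, 0.0435, 0.0771]
eef_rot: [-2.114, -2.323, -0.0]
force: [-0.3, 0.4, 0.7]
opening: 0.236
grip_force: 0.1
t 4.15 p [0.6327 0.0435 0.0771] head 95.4 F [-0.3  0.4  0.7] j [-0.29  0.79  0.24  1.77 -0.3   0.62  0.23]
.613,.26,.079 [ 0.725  0.003 -0.006]
```

View pics/w2.png

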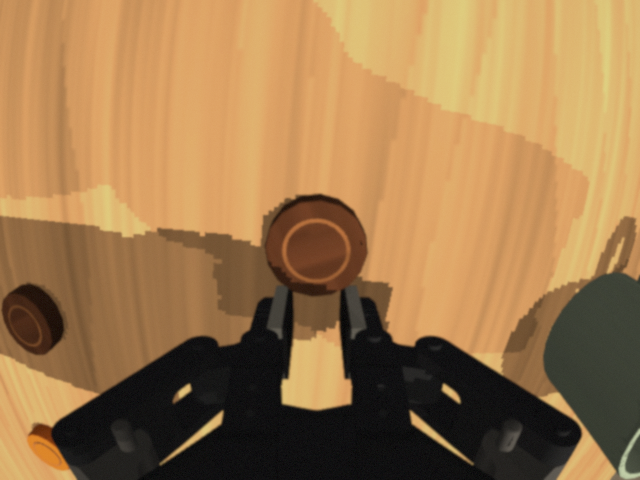

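Counter A sits cradled against both fingers at (317,245). I'll push on, rising 2 mm before the ramp.

```bash
python3 -m crank '.04 0 0 0 20;.08 0 0 0 20;.13 0 0 0 20;.18 0 0 0 20;.23 0 0 0 20;.28 0 -.002 0 20;.33 0 -.004 0 20;.38 0 -.006 0 20;.42 0 -.008 0 20;.46 0 -.008 0 20;.50 0 -.008 0 20;.54 0 -.008 0 20;.58 0 -.008 0 20;.62 0 -.008 0 20;.66 0 -.008 0 20;.69 0 -.008 0 20;.71 0 -.008 0 20;.725 0 -.008 0 20;.725 0 -.008 0 20'
python3 go.py
python3 - <<'E'
from h import *
a,d=save('wrist','w3.png')
E
```

```text
clock: 5.78
ee_pos: [0.6122, 0.26, 0.0794]
eef_rot: [-2.113, -2.324, -0.0]
force: [0.6, -0.2, 0.0]
opening: 0.24
grip_force: 0.0
t 5.7833 p [0.6122 0.26   0.0794] head 95.4 F [ 0.6 -0.2  0. ] j [-0.64  0.83  0.3   1.68 -0.35  0.68 -0.07]
```

View pics/w3.png

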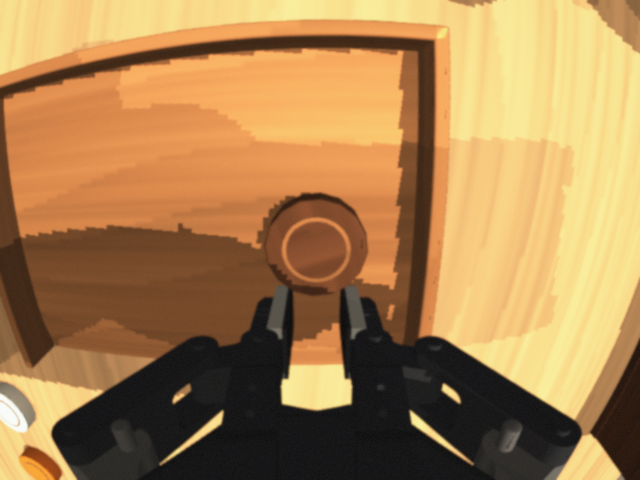

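Counter A lies inside the tray at (317,243), well past the front edge. Next is counter C.

```bash
python3 -m crank '-.06 0 0 0 20;-.1 0 -.03 0 20;-.1 0 -.15 0 20;-.1 0 -.25 0 20;-.1 0 -.3 0 20;-.1 0 -.3 0 20'
python3 go.py .479,-.034,.15 .479,-.034,.077
```

```text
clock: 6.33
ee_pos: [0.6175, 0.2275, 0.1745]
eef_rot: [2.116, 2.318, 0.009]
force: [0.6, 0.3, 0.3]
opening: 0.236
grip_force: 0.0
t 6.3333 p [0.6175 0.2275 0.1745] head 95.2 F [0.6 0.3 0.3] j [-0.63  0.7   0.34  1.65 -0.3   0.84 -0.07]
.479,-.034,.15 [-0.826 -0.54   0.077]
.479,-.034,.077 [-0.826 -0.541  0.32 ]
```

```bash
python3 -m crank '-.826 -.557 0 .13 20;-.826 -.557 0 .13 20;-.826 -.557 0 .13 20;-.826 -.557 0 .13 20;-.826 -.557 0 .13 20;-.826 -.557 0 .13 20;-.826 -.557 0 .13 20;-.826 -.557 0 .13 20;-.826 -.557 0 .13 20;-.826 -.557 0 .13 20;-.826 -.557 0 .13 20;-.826 -.557 0 .13 20'
python3 go.py .474,-.034,.0785 .502,.25,.079
python3 - <<'E'
from h import *
a,d=save('wrist','w4.png')
# dark blob near column 320
m=(cv2.cvtColor(a,cv2.COLOR_RGB2HSV)[...,2]<110).astype(np.uint8);m[270:]=0
n,l,st,ce=cv2.connectedComponentsWithStats(m)
for i in range(1,n):
    if st[i,4]>300: print(st[i],ce[i].round(0))
E
```

```text
clock: 7.33
ee_pos: [0.4727, -0.0323, 0.1694]
eef_rot: [-2.266, -2.176, -0.0]
force: [-0.4, -0.1, 0.3]
opening: 0.235
grip_force: 0.0
t 7.3333 p [ 0.4727 -0.0323  0.1694] head 87.7 F [-0.4 -0.1  0.3] j [-0.27  0.49  0.34  2.13 -0.3   0.56  0.25]
.474,-.034,.0785 [-0.006  0.005  0.303]
.502,.25,.079 [0.944 0.059 0.302]
[165   0  51  27 304] [192.  17.]
[ 284  143   66   63 1329] [318. 168.]
[304 170  32  23 426] [322. 182.]
```

View pics/w4.png

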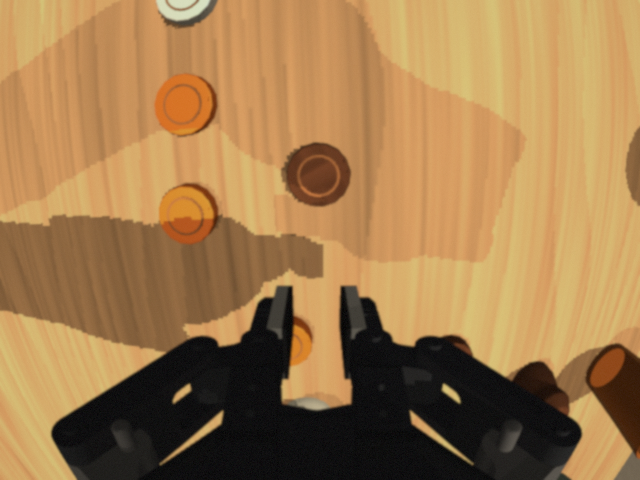

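Counter C is at (318,174), centred ahead of the fingers, with the orange decoys clear at left. I'll descend and push.

```bash
python3 -m crank '0 .004 .1 0 20;0 .004 .2 0 20;0 .004 .27 0 20;0 .004 .303 0 20;0 .004 .303 0 20;.03 .004 .303 0 20;.05 .004 .303 0 20;.07 .004 .303 0 20;.09 .004 .303 0 20;.12 .007 .303 0 20;.15 .009 .303 0 20;.18 .011 .303 0 20;.21 .013 .303 0 20;.25 .015 .303 0 20;.29 .017 .303 0 20;.33 .020 .303 0 20;.37 .022 .303 0 20;.41 .025 .303 0 20;.44 .027 .303 0 20;.44 .027 .303 0 20'
python3 go.py .502,.25,.079
python3 - <<'E'
from h import *
a,d=save('wrist','w5.png')
E
```

```text
clock: 9.05
ee_pos: [0.4859, 0.1008, 0.0785]
eef_rot: [-2.264, -2.177, -0.001]
force: [-0.3, 0.2, 0.3]
opening: 0.228
grip_force: 0.0
t 9.05 p [0.4859 0.1008 0.0785] head 87.8 F [-0.3  0.2  0.3] j [-0.47  0.68  0.26  2.14 -0.45  0.38  0.12]
.502,.25,.079 [ 0.499  0.034 -0.001]
```

View pics/w5.png

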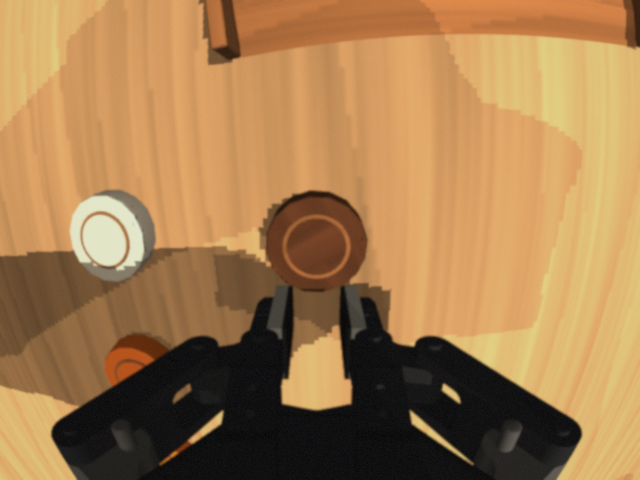

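Counter C is cradled at (317,240), and the wall end at (225,50) lies to the left of its path. I'll continue.

```bash
python3 -m crank '.03 .002 0 0 20;.06 .004 0 0 20;.10 .007 0 0 20;.14 .010 0 0 20;.18 .013 0 0 20;.22 .016 0 0 20;.26 .019 0 0 20;.30 .022 -.002 0 20;.34 .025 -.003 0 20;.38 .028 -.003 0 20;.42 .031 -.003 0 20;.45 .033 -.003 0 20;.48 .034 -.003 0 20;.50 .034 -.003 0 20;.50 .034 -.003 0 20'
python3 go.py
python3 - <<'E'
from h import *
a,d=save('wrist','w6.png')
E
```

```text
clock: 10.35
ee_pos: [0.5022, 0.2493, 0.0794]
eef_rot: [-2.266, -2.176, -0.001]
force: [-0.2, 0.3, -0.0]
opening: 0.233
grip_force: 0.0
t 10.35 p [0.5022 0.2493 0.0794] head 87.7 F [-0.2  0.3 -0. ] j [-0.76  0.74  0.34  1.97 -0.48  0.51 -0.12]
```

View pics/w6.png

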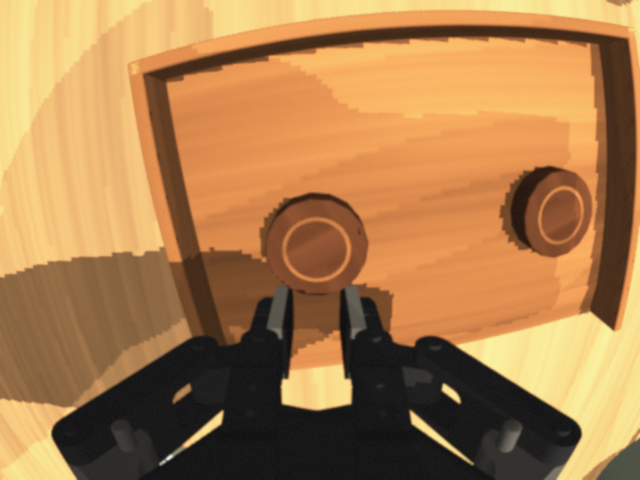

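Counters C at (317,243) and A at (555,210) are both inside the tray, with a free lane between them. Now counter B.

```bash
python3 -m crank '-.06 0 0 -.02 20;-.1 0 -.03 -.08 20;-.1 0 -.15 -.08 20;-.1 0 -.28 -.08 20;-.25 .1 -.35 -.08 20;-.4 .12 -.35 -.08 20;-.5 .15 -.35 -.08 20;-.7 .2 -.35 -.08 20;-.8 .22 -.35 -.08 20;-1 .22 -.35 -.08 20;-1 .22 -.35 -.08 20;-1 .22 -.35 -.08 20;-1 .22 -.35 -.08 20'
python3 go.py .574,-.184,.18
```

```text
clock: 11.48
ee_pos: [0.5548, -0.0586, 0.1847]
eef_rot: [2.182, 2.26, -0.001]
force: [0.1, 0.2, 0.2]
opening: 0.238
grip_force: 0.0
t 11.4833 p [ 0.5548 -0.0586  0.1847] head 92.0 F [0.1 0.2 0.2] j [-0.24  0.57  0.39  1.9  -0.32  0.72  0.38]
.574,-.184,.18 [-0.42   0.049  0.016]
```

```bash
python3 -m crank '-.1 .02 0 0 20;-.2 .03 0 0 20;-.3 .04 0 0 20;-.42 .049 0 0 20;-.42 .049 0 0 20;-.42 .049 0 0 20;-.42 .049 0 0 20'
python3 go.py .574,-.184,.0785 .557,.25,.0785
python3 - <<'E'
from h import *
a,d=save('wrist','w7.png')
E
```

```text
clock: 12.07
ee_pos: [0.5753, -0.1787, 0.1841]
eef_rot: [-2.173, -2.267, -0.001]
force: [0.0, 0.9, -0.2]
opening: 0.237
grip_force: 0.0
t 12.0667 p [ 0.5753 -0.1787  0.1841] head 92.4 F [ 0.   0.9 -0.2] j [-0.01  0.63  0.37  1.79 -0.31  0.79  0.56]
.574,-.184,.0785 [-0.018 -0.005  0.352]
.557,.25,.0785 [ 1.43e+00 -1.00e-03  3.54e-01]
```

View pics/w7.png

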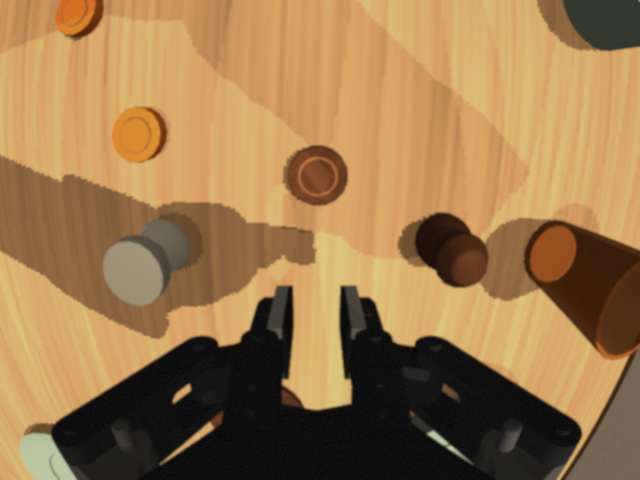

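Counter B is centred at (317,176), with the egg cup at left and the salt pot at right both clear. I'll descend and push.

```bash
python3 -m crank '-.01 -.003 .1 0 20;-.01 -.003 .2 0 20;-.01 -.003 .3 0 20;-.01 -.003 .352 0 20;-.01 -.003 .352 0 20;.02 -.003 .352 0 20;.04 -.003 .352 0 20;.06 -.003 .352 0 20;.09 -.003 .352 0 20;.12 -.003 .352 0 20;.16 -.003 .352 0 20;.20 -.003 .352 0 20;.24 -.003 .352 0 20;.28 -.003 .352 0 20;.32 -.003 .352 0 20;.36 -.003 .352 0 20;.40 -.003 .352 0 20;.44 -.002 .352 0 20;.48 -.002 .352 0 20;.52 -.002 .352 0 20'
python3 go.py
python3 -m crank '.04 0 0 0 20;.08 0 0 0 20;.12 0 0 0 20;.16 0 0 0 20;.20 0 0 0 20;.24 0 0 0 20;.28 0 0 0 20;.32 0 0 0 20;.36 0 0 0 20;.38 0 0 0 20;.38 0 0 0 20'
python3 go.py .557,.25,.079
python3 - <<'E'
from h import *
a,d=save('wrist','w8.png')
E
```

```text
clock: 13.78
ee_pos: [0.5683, -0.0231, 0.0789]
eef_rot: [-2.175, -2.267, 0.0]
force: [-0.1, -0.1, 0.1]
opening: 0.236
grip_force: 0.1
t 13.7833 p [ 0.5683 -0.0231  0.0789] head 92.4 F [-0.1 -0.1  0.1] j [-0.24  0.74  0.31  1.95 -0.43  0.52  0.42]
clock: 14.7
ee_pos: [0.5635, 0.0918, 0.0787]
eef_rot: [-2.172, -2.269, -0.001]
force: [0.2, -0.2, 0.6]
opening: 0.235
grip_force: 0.0
t 14.7 p [0.5635 0.0918 0.0787] head 92.5 F [ 0.2 -0.2  0.6] j [-0.46  0.75  0.34  1.94 -0.47  0.53  0.25]
.557,.25,.079 [ 0.528  0.002 -0.   ]
```

View pics/w8.png

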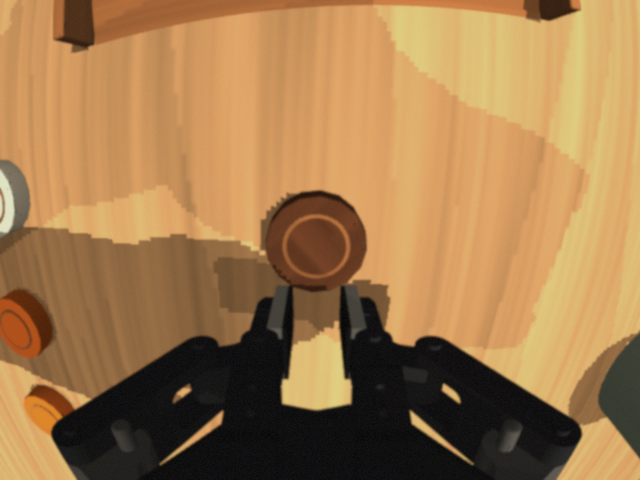

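Counter B is cradled at (317,240) and heading for the middle of the tray. I have now viewed 11 pictures, one over the limit of 10, so the remaining checks will be numeric.

```bash
python3 -m crank '.03 0 0 0 20;.06 0 0 0 20;.10 0 0 0 20;.14 0 0 0 20;.18 0 0 0 20;.22 0 0 0 20;.26 0 0 0 20;.30 0 -.002 0 20;.34 0 -.003 0 20;.38 0 -.003 0 20;.42 0 -.003 0 20;.46 .001 -.003 0 20;.49 .001 -.003 0 20;.51 .001 -.003 0 20;.52 .001 -.003 0 20;.52 .001 -.003 0 20;.45 .001 -.003 0 20;.40 .001 -.01 0 20'
python3 -m crank '-.05 0 -.1 0 20;-.1 0 -.25 0 20;-.2 0 -.4 0 20;-.4 0 -.5 0 20;-.6 0 -.6 0 20;-.8 0 -.6 0 20;-1 0 -.6 0 20;-1 0 -.6 0 20;-1 0 -.6 0 20;-1 0 -.6 0 20;-1 0 -.6 0 20;-1 0 -.6 0 20;-1 0 -.6 0 20'
python3 - <<'E'
from h import *
a,d=save('top','t2.png');c=cam('top');g=cv2.cvtColor(a,cv2.COLOR_RGB2HSV)
T=np.array([.549,.283]);ex=np.array([-.088,.996]);ey=np.array([-.996,-.088])
m=((g[...,2]<125)).astype(np.uint8)
n,l,st,ce=cv2.connectedComponentsWithStats(m)
for i in range(1,n):
    if 150<st[i,4]<2000:
        p=ray(c,*ce[i],.017)[:2];print(st[i],ce[i].round(1),p.round(3),'tray',((p-T)@ex).round(3),((p-T)@ey).round(3))
E
```

```text
clock: 16.25
ee_pos: [0.5588, 0.2081, 0.0816]
eef_rot: [2.174, 2.267, -0.002]
force: [0.1, -1.0, -0.9]
opening: 0.234
grip_force: 0.0
clock: 17.33
ee_pos: [0.571, -0.0901, 0.2617]
eef_rot: [-2.175, -2.266, -0.0]
force: [-0.4, 0.5, -0.5]
opening: 0.235
grip_force: 0.0
[ 58 100  37  71 997] [ 80.2 141.4] [0.772 0.435] tray 0.131 -0.236
[259 102  36  30 774] [275.7 115.2] [0.831 0.036] tray -0.271 -0.259
[258 126  41  25 429] [281.3 141.6] [0.776 0.023] tray -0.279 -0.203
[ 450  134   72   69 1365] [494.4 155.8] [ 0.75  -0.411] tray -0.709 -0.139
[606 162  34  38 404] [621.9 184.5] [ 0.693 -0.667] tray -0.959 -0.06
[108 197  74 106 659] [127.  233.3] [0.585 0.331] tray 0.045 -0.04
[ 447  244   45   45 1570] [468.6 266. ] [ 0.526 -0.354] tray -0.633 0.079
```

```bash
python3 - <<'E'
from h import *
a=cv2.imread('pics/t2.png');b=cv2.imread('pics/top1.png');c=cam('top')
T=np.array([.549,.283]);ex=np.array([-.088,.996]);ey=np.array([-.996,-.088])
d=cv2.absdiff(a,b).max(2);m=np.zeros_like(d);m[195:310,105:192]=(d[195:310,105:192]>25)
m=cv2.morphologyEx(m,cv2.MORPH_OPEN,np.ones((3,3)))
n,l,st,ce=cv2.connectedComponentsWithStats(m)
for i in range(1,n):
    if st[i,4]>60:
        p=ray(c,*ce[i],.017)[:2];print(st[i],ce[i].round(1),p.round(3),'tray',((p-T)@ex).round(3),((p-T)@ey).round(3))
# anything else changed? bystander regions
for nm,(u,v) in dict(mug=(277,125),tumb=(390,132),bowl=(485,170),coaster=(469,266),salt=(382,194),egg=(392,301)).items():
    print(nm,(d[v-22:v+22,u-22:u+22]>40).mean().round(3))
E
```

```text
[ 105  195   87  115 7926] [149.4 254. ] [0.543 0.284] tray 0.002 0.005
[145 213  16  21 220] [152.9 223.3] [0.605 0.28 ] tray -0.008 -0.056
[144 265  21  20 247] [155.1 275.6] [0.5   0.272] tray -0.007 0.049
mug 0.013
tumb 0.157
bowl 0.021
coaster 0.007
salt 1.0
egg 0.795
```

```bash
python3 -m crank '-.3 0 0 0 20;-.6 0 0 0 20;-.9 0 0 0 20;-1 0 0 0 20;-1 0 0 0 20;-1 0 0 0 20;-1 0 0 0 20;-1 0 0 0 20;-1 0 0 0 20;-1 0 0 0 20;-1 0 0 0 20;-1 0 0 0 20'
python3 - <<'E'
from h import *
T=np.array([.549,.283]);ex=np.array([-.088,.996]);ey=np.array([-.996,-.088])
a,_=save('top','t3.png');c=cam('top');hs=cv2.cvtColor(a,cv2.COLOR_RGB2HSV)
g=cv2.cvtColor(cv2.resize(a[190:312,100:200],None,fx=4,fy=4,interpolation=cv2.INTER_CUBIC),cv2.COLOR_RGB2GRAY)
h=cv2.HoughCircles(cv2.equalizeHist(g),cv2.HOUGH_GRADIENT,1.5,60,param1=120,param2=25,minRadius=34,maxRadius=48)
for u,v,r in h[0]:
    p=ray(c,u/4+100,v/4+190,.017)[:2];print(round(u/4+100,1),round(v/4+190,1),r/4,p.round(3),'tray',((p-T)@ex).round(3),((p-T)@ey).round(3))
# heights in tray and bystander heights/centroids from depth, before vs after
d0=np.load('top.npy');_,d1=bot.snapshot('top')
P0,P1=cloud('top',d0),cloud('top',d1)
for x,y in[(.609,.288),(.555,.28),(.503,.277)]:
    q=P1[(np.hypot(P1[...,0]-x,P1[...,1]-y)<.035)&(P1[...,2]>.011)];print('in tray',len(q),q.mean(0).round(4),np.percentile(q[:,2],[50,95]).round(4))
for nm,x,y,r in[('salt',.668,-.18,.045),('egg',.457,-.194,.045),('mug',.797,.028,.07),('tumb',.775,-.19,.06),('coaster',.526,-.359,.06),('bowl',.71,-.39,.1)]:
    for P in(P0,P1):
        q=P[(np.hypot(P[...,0]-x,P[...,1]-y)<r)&(P[...,2]>.004)&(P[...,2]<.13)];print(nm,len(q),q.mean(0).round(4))
E
```

```text
clock: 18.38
ee_pos: [0.5848, -0.3877, 0.2618]
eef_rot: [-2.171, -2.27, -0.002]
force: [0.1, -0.0, 0.9]
opening: 0.238
grip_force: 0.0
175.2 267.1 11.7625 [0.518 0.232] tray -0.048 0.036
173.7 224.7 11.7625 [0.603 0.238] tray -0.05 -0.05
129.4 279.4 11.35 [0.492 0.323] tray 0.044 0.053
164.3 205.6 10.1125 [0.642 0.258] tray -0.033 -0.09
127.9 243.1 10.1125 [0.565 0.328] tray 0.044 -0.02
159.4 249.4 9.2875 [0.553 0.265] tray -0.019 -0.002
155.7 274.9 10.9 [0.502 0.27 ] tray -0.008 0.048
in tray 312 [0.6088 0.2884 0.0165] [0.0166 0.0194]
in tray 317 [0.5548 0.2749 0.0166] [0.0167 0.0191]
in tray 319 [0.5037 0.2779 0.0167] [0.0165 0.0198]
salt 391 [ 0.6643 -0.1769  0.0434]
salt 392 [ 0.6642 -0.1771  0.043 ]
egg 504 [ 0.4587 -0.1933  0.052 ]
egg 505 [ 0.4585 -0.1934  0.0519]
mug 1685 [0.8042 0.0344 0.0417]
mug 1708 [0.8043 0.0343 0.0412]
tumb 1464 [ 0.7779 -0.1901  0.0654]
tumb 1455 [ 0.778  -0.1901  0.0657]
coaster 1630 [ 0.5262 -0.3585  0.007 ]
coaster 1617 [ 0.5259 -0.3584  0.0069]
bowl 4414 [ 0.7173 -0.3867  0.0319]
bowl 4425 [ 0.717  -0.3866  0.0318]
```

The depth images show all three counters flat in the tray, with tops at 16.6 mm and centres about 75 mm inside the front. None of the bystanders has moved, so I'm handing in.

```bash
python3 -c "
from plant import bot
print(bot.hand_in())"
```

```text
the job is handed in; nothing more can be done
None
```

All three counters lie flat and wholly inside the tray, nothing else moved, and the job is handed in at about 18.5 s; I viewed 11 pictures, one over the limit of 10.

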